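Load the cell and hold the cover over its screw holes

ROBOT

A 6-joint arm with a two-finger parallel gripper is mounted at the origin on a cart in front of the work surface, level with it; the furniture and walls round the work are solid. World frame = base frame: x ahead of the robot, y to its left, z up, the work surface at z = 0. Lengths are in m, angles in rad, forces in N, time in s.
With the tool pointing down it reaches from about 0.275 to 1 m from the base axis. Payload 8.4 kg.
Tool frame: the origin (TCP) lies on the centre line of the jaws, within the pads' length; the fingertips stand 17 mm ahead of it and the grasp point (between the pads) lies 2 mm behind it (bot.tcp_to_tips is the z of the fingertips in the tool frame, in m); z points along the fingers, y is the line along which they close (so a half turn about z gives the same grasp; the last joint's range is limited). The gripper opens to 85 mm and grips with 20 to 120 N. Pads are 22 mm wide; open, the fingers measure 114 mm over their backs; the gripper's body (76 mm by 85 mm) begins 54 mm behind the grasp point. The pads swing forward as they close: fully open they stand 13 mm farther back than shut.
Start: joints at [-1.351, 0.353, 1.633, -0, 1.155, -0.002], TCP at [0.137, -0.61, 0.248] pointing down, gripper open.
Joint ranges: [-2.63, 2.63], [-0.92, 2.1], [0.06, 2.66], [-1.3, 4.44], [0, 2.69], [-3.02, 3.02]. Speed limits (rad/s): [2.22, 2.22, 2.79, 3.14, 3.14, 3.14].

INTERFACE

Orientations are given as a unit quaternion [x, y, z, w].
In Python, from workcell import bot, hand, kinematics, get_obs, vision, hand_in gives the robot as it stands. The module is installed in compiled form; this text tells all that it offers. Calls block until the motion is done:
- bot.reach(position, orientation): joint-space move of the TCP to a pose.
- bot.servo_line(position, ori=None, velocity=0.15): straight line of the TCP; ori=None keeps the orientation; velocity is the mean speed in m/s.
- bot.goto_joints(angles): joint-space move.
- hand.move_gripper(opening, strength=None): finger opening in m; strength is the grip in N (None keeps the last); returns when the fingers have stopped.
- bot.dwell(seconds).
- kinematics.solve_ik(position, orientation): joint angles nearest the present ones, or None.
- get_obs(): the state.
- vision.read_camera(name): name is "scene" or "top" or "wrist"; returns a dict with "frame" (420x560x3 uint8, red, green, blue), "intrinsics" (3x3 intrinsics, pixels), "view" (4x4, takes a point from world to camera coordinates). Camera axes: x right, y down, z forward; pixel columns grow to the right and rows downward; lengths in m; the calibration is good to about 2 mm. A picture is of the moment at which its call begins. There is no depth.
A pose or a line that the arm cannot do raises bot.IKError and nothing moves.
- hand_in(): hands the job in; it is judged then, once.
The state is a dict: "time_s": time; "joint_pos": joint angles; "joint_vel": joint speeds; "joint_efforts": joint torques, N m; "position": TCP position; "orientation": TCP orientation; "wrist_force": force on the tool from outside, world axes, zero at the start; "ft_torque": the same for the moment, N m; "gripper_width": finger opening in m; "grip_force": force on a finger pad.
Only numpy, scipy, OpenCV 4.12 (cv2) and the standard library are available. Lean on these libraries where they do the work, as an engineer would, in place of code of your own. Each camera call takes 0.05 s, during which the arm holds its last target. There are 200 camera calls.

TASK

Lay the red-and-gold cell in the bay of the open instrument box, gold end at the brass contact and away from the spring, and let go of it. Then take the cover plate by its handle and hold it level about one centimetre above the box rim, not touching the box, its lamp window over the red lamp and its four screw holes in line with the threaded holes below. Finish while still holding it there, ready for the screws, and leave the other things where they are.

Things in the scene. Friction and masses are not known exactly. Their poses are not given: they have to be found in the camera images.
- box: open grey instrument box, fixed, outside 130 (its x) x 150 (its y) x 28 mm high, walls 4 mm. Origin: centre of its underside; z up. A green board (top at z=5 mm) carries the cell bay and, at x=0, y=-55 mm, a red lamp up to z=24 mm. Four 12 mm brass corner posts with threaded holes reach the rim. Two brass sockets stick 10 mm out of the -x face. Other parts on the board are under 3 mm high
- bay (a point): centre of the bay floor, at x=0, y=8, z=5 mm in the box frame. The bay is a trough along the box's y, 18 mm wide between two rails 2 mm thick and 5 mm high, 54 mm long between black end blocks 12 mm high; some 48 mm are free on either side (x) of the rails above the board
- contact_end (a point): middle of the bay's -y end (x=0, y=-17, z=12 mm in the box frame), at the brass contact, on the lamp's side; the spring is at the +y end
- cell_a: red cell with a gold end, lying on the worktop, 50 mm long along its y axis, 14 mm thick (it does not roll), 24 g. Origin: centre of its underside as it lies, z up, -y toward the gold end. Gripped across its x
- gold_end (a point): middle of the gold end of the red cell (25 mm along -y from the origin, 7 mm up)
- cover: aluminium cover plate lying flat, 130 (its x) x 150 (its y) x 4 mm, 0.22 kg, balanced. Origin: centre of underside. Black flat-sided bow handle over its middle along y: 62 mm long, 12 mm thick, bar from z=23 to 35, legs at y=+-26. 16 mm lamp window at (x,y)=(0,-55); 8 mm screw holes 0..3 at (-55,-65), (55,-65), (55,65), (-55,65) mm. Its axes go parallel to the box's
- hole0 (a point): screw hole 0 of the cover, centre, at the plate's underside
- hole1 (a point): screw hole 1 of the cover, centre, at the plate's underside
- hole2 (a point): screw hole 2 of the cover, centre, at the plate's underside
- hole3 (a point): screw hole 3 of the cover, centre, at the plate's underside
- thread0 (a point): threaded 5 mm hole 0 of the box, centre, at rim height (28 mm above the box origin); belongs under hole0
- thread1 (a point): threaded 5 mm hole 1 of the box, centre, at rim height (28 mm above the box origin); belongs under hole1
- thread2 (a point): threaded 5 mm hole 2 of the box, centre, at rim height (28 mm above the box origin); belongs under hole2
- thread3 (a point): threaded 5 mm hole 3 of the box, centre, at rim height (28 mm above the box origin); belongs under hole3
- cell_b: another cell, green and gold, standing upright, 14 mm diameter x 50 mm; a bystander. Origin: centre of its underside
- vial_a: small glass vial with white cap, 22 x 22 x 50 mm, bystander. Origin: centre of its underside. To its right a fixed black computer tower, 0.30 m high, stands at the back right of the work, its near corners at about x=0.53, y=-0.20 and x=0.59, y=-0.11 m in the robot frame: carry things past in front of it
- vial_b: small vial with brown contents and black cap, 22 x 22 x 50 mm, bystander. Origin: centre of its underside
- screwdriver_red: small screwdriver with red handle, 149 mm long along its y, 13 mm thick, bystander. Origin: middle of its underside

How it is judged:
By the outcome, as a careful person would: the job done as asked, in the order asked, and still so for the second after the job is handed in, while the arm keeps its last pose, push and grip.
It also fails if it takes over 54 s, if anything falls off the work surface, if the arm or the gripper's body presses on something with over 40 N, if the wrist force passes 120 N, or if a joint passes its speed limit or range.

## Working session

There is one attempt and no reset: what is moved stays moved. The work goes in short steps, each a Python script; the robot and the scene stay as the last script left them, time stands still between calls to the robot, and variables do not carry over. Pictures are saved under pics/ and viewed, at most 10 in all, crops included, and the job is handed in when it is done.

```bash
mkdir -p pics
python3 - <<'E'
from workcell import *
import cv2,numpy as np
for n in ["top","scene"]:
    c=vision.read_camera(n); cv2.imwrite(f"pics/{n}0.png",cv2.resize(c["frame"][:,:,::-1],(800,600),interpolation=cv2.INTER_CUBIC))
    print(n,c["intrinsics"].tolist(),np.round(c["view"],4).tolist())
o=get_obs();print(o["time_s"],o["position"],o["orientation"],o["gripper_width"],bot.tcp_to_tips)
E
```

```text
top [[472.5900837921557, 0.0, 275.8386883721359], [0.0, 472.5900837921557, 216.2248561026442], [0.0, 0.0, 1.0]] [[0.0094, -0.9996, 0.0263, 0.0229], [-0.9848, -0.0138, -0.1729, 0.5363], [0.1732, -0.0243, -0.9846, 1.2351], [0.0, 0.0, 0.0, 1.0]]
scene [[484.9319890004226, 0.0, 276.7242918531638], [0.0, 484.9319890004226, 210.72007687081322], [0.0, 0.0, 1.0]] [[-0.2856, -0.9583, 0.0002, 0.2177], [-0.6773, 0.2017, -0.7076, 0.3726], [0.6781, -0.2022, -0.7066, 1.149], [0.0, 0.0, 0.0, 1.0]]
0.1 [ 0.13740523 -0.60928374  0.24763001] [ 9.93856808e-01  1.10671762e-01 -6.11957793e-05 -6.34385411e-04] 0.08527306556315205 0.017
```

View pics/top0.png

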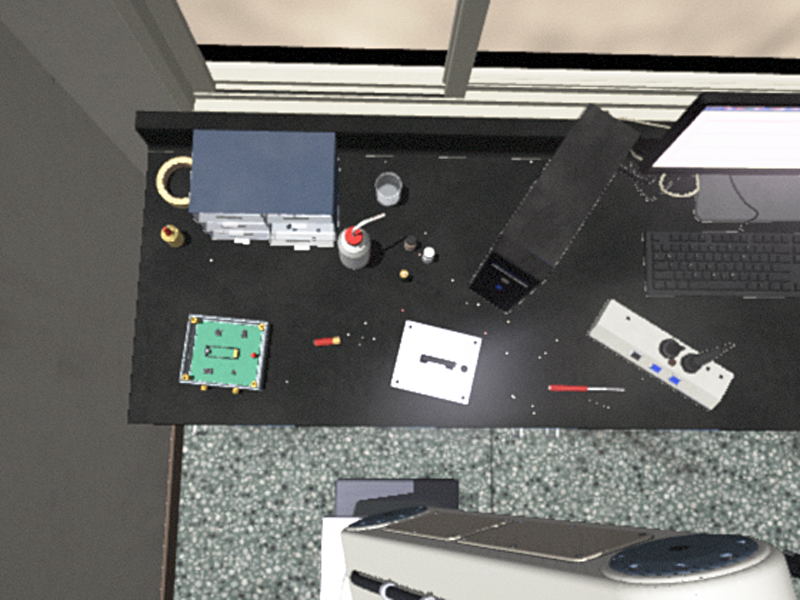

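View pics/scene0.png

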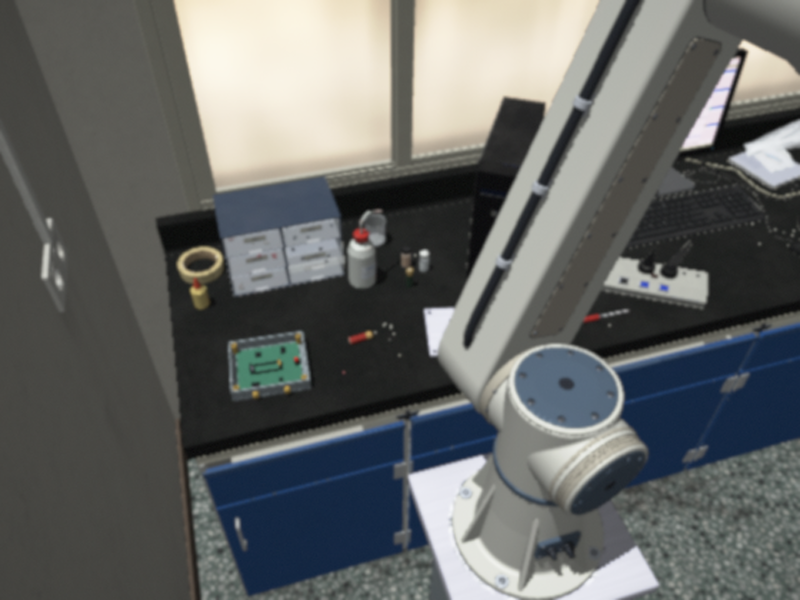

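The top view (800x600) shows the box at about (225,353), with the lamp on its right at (254,355). The cell is at (327,341) with its gold end on the right. The cover is at (437,361) with its window at (464,369), and the tower is on the right.

```bash
cat > h.py <<'E'
from workcell import *
import cv2,numpy as np
from scipy.spatial.transform import Rotation as R
def px2w(c,px,z):
    K,V=c["intrinsics"],c["view"]; px=np.atleast_2d(px)
    d=np.linalg.solve(K,np.c_[px,np.ones(len(px))].T); Rv,t=V[:3,:3],V[:3,3]
    o=-Rv.T@t; d=(Rv.T@d).T
    return o+d*((np.asarray(z)-o[2])/d[:,2])[:,None]
def w2px(c,P):
    p=(c["view"]@np.c_[np.atleast_2d(P),np.ones(len(np.atleast_2d(P)))].T)[:3]
    q=c["intrinsics"]@p; return (q[:2]/q[2]).T
def down(a): # tool down, tool y axis (closing line) at world angle a
    y=np.array([np.cos(a),np.sin(a),0]); z=np.array([0,0,-1.]); x=np.cross(y,z)
    return R.from_matrix(np.c_[x,y,z]).as_quat()
def save(c,n,crop=None,s=(800,600)):
    f=c["frame"][:,:,::-1]
    if crop: f=f[crop[1]:crop[3],crop[0]:crop[2]]
    cv2.imwrite("pics/"+n,cv2.resize(f,s,interpolation=cv2.INTER_CUBIC))
E
python3 - <<'E'
from h import *
c=vision.read_camera("top")
def f(l,z): 
    p=px2w(c,np.array(l)*.7,np.full(len(l),z)); print(np.round(p,3).tolist())
f([(190,318),(268,320),(263,388),(182,385)],.028)
f([(254,355)],.024)
f([(327,341),(314,342),(340,341)],.01)
f([(407,320),(481,336),(467,402),(393,387)],.004)
f([(464,369)],.004)
w=vision.read_camera("wrist");V=w["view"];o=get_obs()
T=np.eye(4);T[:3,:3]=R.from_quat(o["orientation"]).as_matrix();T[:3,3]=o["position"]
print(w["intrinsics"].tolist(),np.round(np.linalg.inv(T)@np.linalg.inv(V),3).tolist())
for a in (-np.pi/2,0,np.pi/2,np.pi): 
  for p in ([.38,.22,.2],[.37,.42,.2],[.35,.0,.2]): print(a,p,kinematics.solve_ik(p,down(a)))
E
```

```text
[[0.516, 0.418, 0.028], [0.514, 0.269, 0.028], [0.385, 0.273, 0.028], [0.389, 0.425, 0.028]]
[[0.447, 0.294, 0.024]]
[[0.478, 0.157, 0.01], [0.475, 0.182, 0.01], [0.478, 0.132, 0.01]]
[[0.522, 0.003, 0.004], [0.492, -0.142, 0.004], [0.364, -0.114, 0.004], [0.391, 0.029, 0.004]]
[[0.427, -0.109, 0.004]]
[[348.3590182273477, 0.0, 283.6273993595852], [0.0, 348.3590182273477, 212.200193140958], [0.0, 0.0, 1.0]] [[-0.0, -0.953, -0.303, 0.076], [1.0, -0.0, -0.0, 0.001], [0.0, -0.303, 0.953, -0.126], [0.0, 0.0, 0.0, 1.0]]
-1.5707963267948966 [0.38, 0.22, 0.2] [ 5.21379609e-01  1.20814815e-01  2.06305642e+00 -4.44089210e-16
  9.57721417e-01  2.09217594e+00]
-1.5707963267948966 [0.37, 0.42, 0.2] [ 8.45925139e-01  3.04776477e-01  1.82110032e+00 -4.44089210e-16
  1.01571586e+00  2.41672147e+00]
-1.5707963267948966 [0.35, 0.0, 0.2] [-4.28572741e-03 -3.01119196e-02  2.22451138e+00 -4.44089210e-16
  9.47193189e-01  1.56651060e+00]
0 [0.38, 0.22, 0.2] [ 5.21379609e-01  1.20814815e-01  2.06305642e+00 -4.44089210e-16
  9.57721417e-01  5.21379609e-01]
0 [0.37, 0.42, 0.2] [ 8.45925139e-01  3.04776477e-
[... 203 characters left out ...]
66 [0.38, 0.22, 0.2] [ 5.21379609e-01  1.20814815e-01  2.06305642e+00 -4.44089210e-16
  9.57721417e-01 -1.04941672e+00]
1.5707963267948966 [0.37, 0.42, 0.2] [ 8.45925139e-01  3.04776477e-01  1.82110032e+00 -4.44089210e-16
  1.01571586e+00 -7.24871188e-01]
1.5707963267948966 [0.35, 0.0, 0.2] [-4.28572741e-03 -3.01119196e-02  2.22451138e+00 -4.44089210e-16
  9.47193189e-01 -1.57508205e+00]
3.141592653589793 [0.38, 0.22, 0.2] [ 5.21379609e-01  1.20814815e-01  2.06305642e+00 -4.44089210e-16
  9.57721417e-01 -2.62021304e+00]
3.141592653589793 [0.37, 0.42, 0.2] [ 8.45925139e-01  3.04776477e-01  1.82110032e+00 -4.44089210e-16
  1.01571586e+00 -2.29566752e+00]
3.141592653589793 [0.35, 0.0, 0.2] None
```

Run:
```python
from h import *
import pickle
d=np.deg2rad
bot.reach([.2,-.35,.30],down(-.6))
D={}
for n,p,a in [("cover",[.442,-.070,.17],d(-12.5)),("cell",[.477,.150,.17],d(2)),("box",[.451,.333,.194],d(-2.5))]:
    bot.reach(p,down(a)); bot.dwell(.15); c=vision.read_camera("wrist"); D[n]=c
    save(c,f"w_{n}.png")
pickle.dump(D,open("D.pkl","wb"))
o=get_obs();print(o["time_s"],o["position"],o["wrist_force"])
```

```text
4.9833 [0.45139214 0.33143272 0.19379742] [-0.27276678  0.42687971  0.12422892]
```

View pics/w_cover.png

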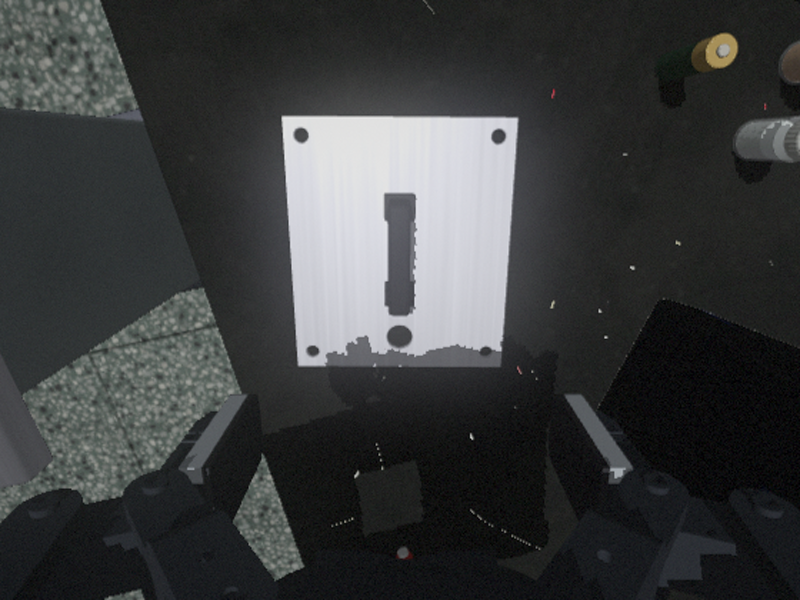

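View pics/w_box.png

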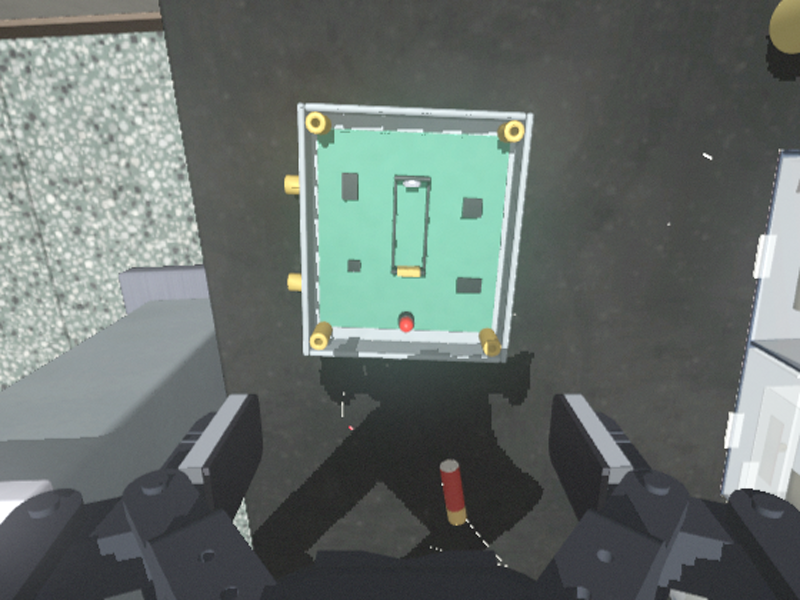

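View pics/w_cell.png

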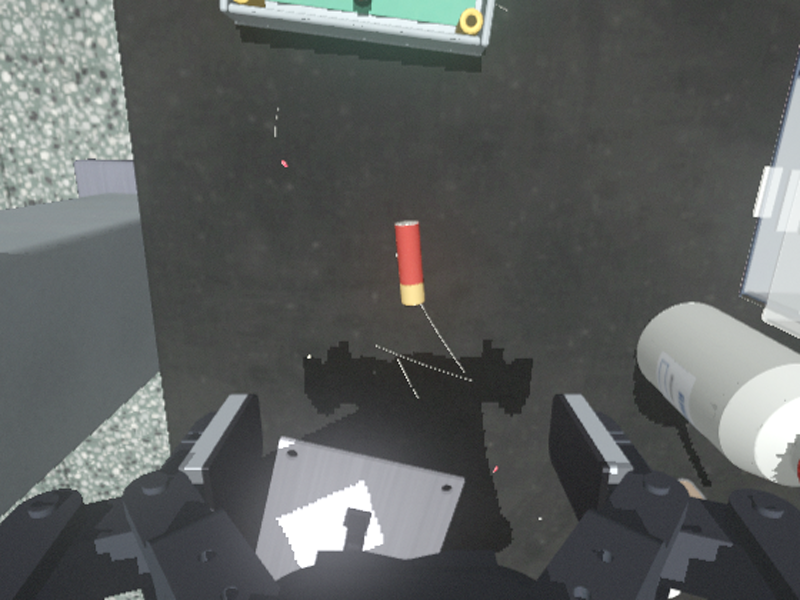

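Cover view: holes at (301,135), (498,136), (313,351) and (486,351), with the window at (399,336). Box view: threads at (316,123), (513,131), (319,341) and (~491,348), with the lamp at (406,321). The bay contact is at the bottom. The cell runs from (407,222) to its gold end at (413,304).

```bash
cat > fit.py <<'E'
from h import *
from scipy.optimize import least_squares
def fit(c,P,px,x0,free_z=False):
    P=np.array(P)/1000.;px=np.array(px)*.7
    def tr(q): 
        W=P.copy(); W[:,:2]=P[:,:2]@R.from_euler('z',q[2]).as_matrix()[:2,:2].T+q[:2]; return W
    f=lambda q:(w2px(c,tr(q))-px).ravel()
    s=least_squares(f,x0,loss='soft_l1')
    return s.x,np.round(f(s.x).reshape(-1,2),1).tolist()
E
python3 - <<'E'
from fit import *
import pickle
D=pickle.load(open("D.pkl","rb"))
c=D["cover"]
P=[(-55,65,4),(55,65,4),(-55,-65,4),(55,-65,4),(0,-55,4),(-65,75,4),(65,75,4),(65,-75,4),(-65,-75,4)]
q,r=fit(c,P,[(301,135),(498,136),(313,351),(486,351),(399.5,336),(282.5,116),(518,118),(502.5,367),(298,366)],[.44,-.06,-.2]);print("cover",q,np.rad2deg(q[2]),r)
c=D["box"]
P=[(-55,65,28),(55,65,28),(-55,-65,28),(55,-65,28),(0,-55,24),(-65,75,28),(65,75,28),(65,-75,28),(-65,-75,28),(0,35,17),(0,-19,17)]
q,r=fit(c,P[:9],[(316.5,123),(513,131),(319,341),(491,348),(406,321),(299,104),(532,114),(506,361),(304,354)],[.45,.34,-.05]);print("box",q,np.rad2deg(q[2]),r)
c=D["cell"]
hsv=cv2.cvtColor(c["frame"],cv2.COLOR_RGB2HSV)
m=((hsv[...,1]>90)&(hsv[...,2]>70)).astype(np.uint8); m[:140]=0;m[225:]=0;m[:,:260]=0;m[:,310:]=0
n,l,s,ce=cv2.connectedComponentsWithStats(m);i=1+s[1:,4].argmax();ys,xs=np.nonzero(l==i)
print(s[i],[(y,xs[ys==y].min(),xs[ys==y].max()) for y in range(ys.min(),ys.max()+1,6)])
k=np.polyfit(ys,xs,1);y0,y1=ys.min()-1.5,ys.max()+1 # cap pixels unsaturated
p=px2w(c,[(np.polyval(k,y0),y0),(np.polyval(k,y1),y1)],[.003,.011]);print(p,np.linalg.norm(p[0]-p[1]),"yaw",np.rad2deg(np.arctan2(-(p[0]-p[1])[0],(p[0]-p[1])[1])),p.mean(0))
t=D["box"]
save(D["box"],"box_zoom.png",(200,60,380,260),(540,600))
E
```

```text
cover [ 0.441904   -0.0547181  -0.22493879] -12.8880433693555 [[0.2, 0.3], [0.4, 0.3], [0.2, -0.1], [-0.0, 0.4], [0.1, 0.4], [-0.3, 0.1], [-0.2, -0.4], [-1.3, -0.7], [0.3, -0.6]]
box [ 0.45414694  0.35172427 -0.08596128] -4.925218323580725 [[-0.7, -0.3], [0.7, 0.1], [-0.4, 0.2], [0.8, -0.1], [0.1, 4.6], [-1.5, -1.1], [1.5, -0.9], [0.2, 1.3], [-0.7, 0.9]]
[276 157  21  57 935] [(157, np.int64(290), np.int64(293)), (163, np.int64(277), np.int64(293)), (169, np.int64(277), np.int64(294)), (175, np.int64(278), np.int64(294)), (181, np.int64(278), np.int64(294)), (187, np.int64(279), np.int64(295)), (193, np.int64(279), np.int64(295)), (199, np.int64(280), np.int64(296)), (205, np.int64(281), np.int64(296)), (211, np.int64(281), np.int64(295))]
[[0.47564824 0.18139338 0.003     ]
 [0.48103268 0.13245852 0.011     ]] 0.049875972893292875 yaw 6.279162608401435 [0.47834046 0.15692595 0.007     ]
```

View pics/box_zoom.png

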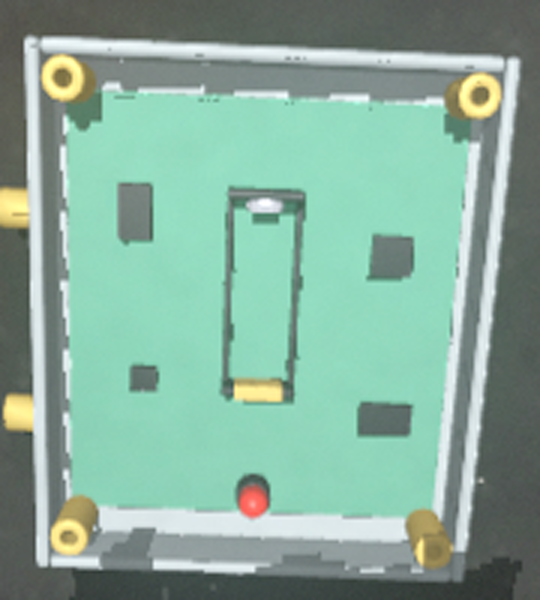

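The zoom shows the threads at crop positions (65,77), (480,95), (72,537) and (433,550). The bay sits between the rails, with the gold contact at (257,390) on the lamp's side. I'll refit with these, then grasp the cell.

Run:
```python
from fit import *
import pickle
D=pickle.load(open("D.pkl","rb"))
c=D["box"]
P=[(-55,65,28),(55,65,28),(-55,-65,28),(55,-65,28),(-65,75,28),(65,75,28),(65,-75,28),(-65,-75,28)]
z=np.array([(65,77),(480,95),(72,537),(433,550),(27,38),(520,60),(463,580),(38,566)])
q,r=fit(c,P,(z/3+[200,60])/.7,[.45,.34,-.05]);print("box",q,np.rad2deg(q[2]),r)
q4,r=fit(c,P[:4],(z[:4]/3+[200,60])/.7,[.45,.34,-.05]);print("box4",q4,np.rad2deg(q4[2]),r)
Rz=R.from_euler('z',q[2]).as_matrix()
B=np.array([(-10,35,10),(10,35,10),(-10,-19,10),(10,-19,10),(0,-19,17),(0,-55,24)])/1000
print("bay zoom px",np.round((w2px(c,B@Rz.T+[q[0],q[1],0])-[200,60])*3))
a=np.deg2rad(6.28); p=np.array([.4783,.1569])
bot.reach([*p,.11],down(a)); hand.move_gripper(.045,30)
bot.servo_line([*p,.023],velocity=.12); print(get_obs()["wrist_force"])
hand.move_gripper(0,30); o=get_obs(); print(o["gripper_width"],o["grip_force"],o["position"])
bot.servo_line([*p,.10],velocity=.15); bot.dwell(.1)
o=get_obs(); print(o["time_s"],o["gripper_width"],o["grip_force"],o["wrist_force"],o["position"])
w=vision.read_camera("wrist"); save(w,"held.png",(160,180,420,375))
```

```text
box [ 0.45446628  0.35155651 -0.08586225] -4.919544462238606 [[-0.4, 0.4], [0.2, 0.3], [-0.7, 0.1], [0.5, 0.3], [-0.7, -0.8], [0.9, -0.9], [0.4, 0.8], [-0.2, 0.2]]
box4 [ 0.45454664  0.35176256 -0.08576057] -4.913718716302425 [[-0.3, 0.1], [0.3, 0.0], [-0.6, -0.1], [0.6, 0.1]]
bay zoom px [[232. 198.]
 [301. 201.]
 [226. 380.]
 [292. 383.]
 [259. 387.]
 [254. 508.]]
[-0.37852045 -0.18929064 -0.63026268]
0.010977197143137912 31.070537567138672 [0.47878623 0.15705731 0.02377187]
8.3 0.010965987816238794 30.45802652835846 [0.10309734 0.74491429 0.49872272] [0.47750766 0.1566523  0.09898362]
```

View pics/held.png

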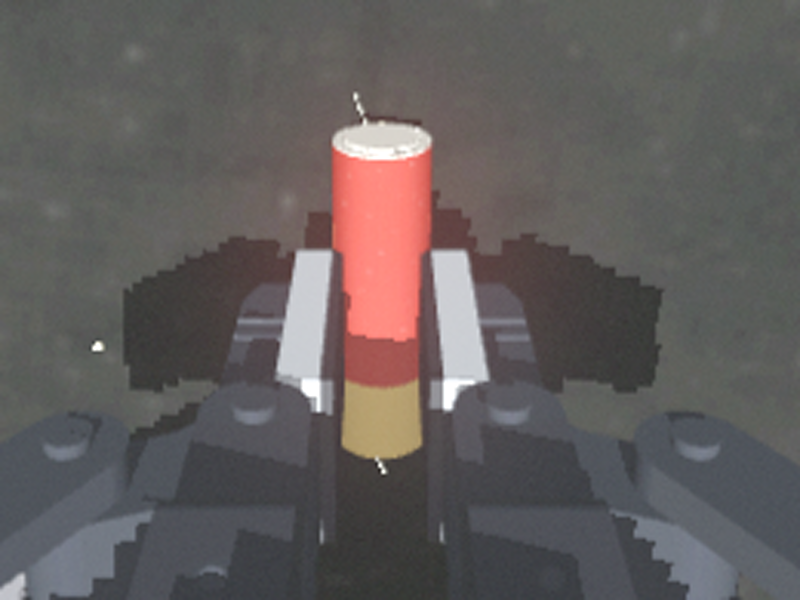

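The cell is held centred and straight between the pads, gold end toward tool -x, which is the lamp side. Next I place it.

Run:
```python
from h import *
yaw=-.0858; b=np.array([.4545,.3516]); Q=down(yaw)
t=b+R.from_euler('z',yaw).as_matrix()[:2,:2]@[0,.008]
bot.reach([*t,.10],Q); bot.servo_line([*t,.045],velocity=.1); bot.dwell(.3)
o=get_obs(); e=o["position"]-[*t,.045]; print("err",e,o["wrist_force"])
t=t-e[:2]
bot.servo_line([*t,.0295-e[2]],velocity=.04); bot.dwell(.2)
o=get_obs(); print(o["position"],o["wrist_force"],o["time_s"])
w=vision.read_camera("wrist"); save(w,"inbay.png",(140,100,440,325))
```

```text
err [0.00023151 0.00022836 0.00052223] [-0.41943404  0.14138507 -0.42386806]
[0.45471127 0.35918253 0.02879605] [-1.33249334 -1.26951138  5.98411136] 10.9333
```

View pics/inbay.png

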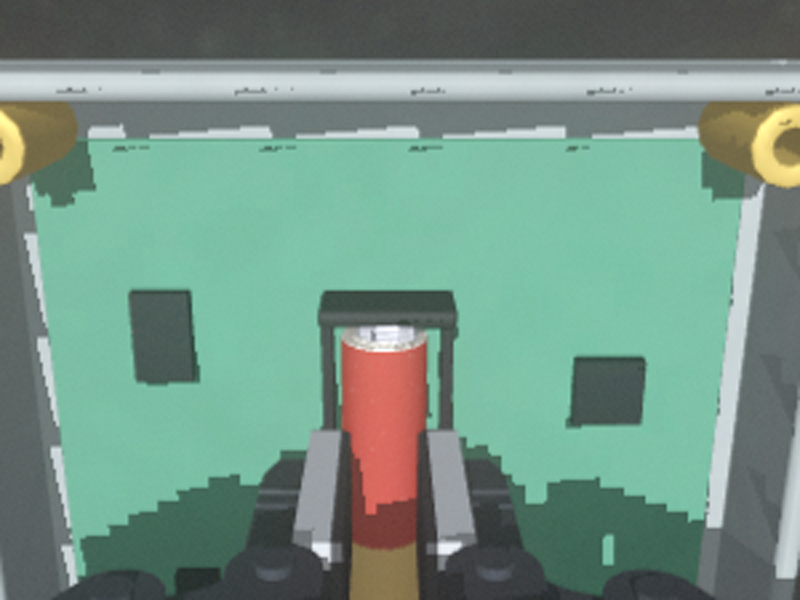

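The cell sits between the rails with near-equal gaps on both sides, and 6 N shows it has touched the floor. I'll release it, retreat and check.

Run:
```python
from h import *
import pickle
Q=down(-.0858)
hand.move_gripper(.030,30); bot.dwell(.1); p=get_obs()["position"]
bot.servo_line([p[0],p[1],.09],velocity=.12)
bot.reach([.4535,.3336,.194],Q); bot.dwell(.3)
c=vision.read_camera("wrist"); pickle.dump(c,open("box2.pkl","wb")); print(get_obs()["position"],get_obs()["time_s"])
save(c,"placed.png",(200,60,380,260),(540,600))
```

```text
[0.45306477 0.33347159 0.19288341] 12.925
```

View pics/placed.png

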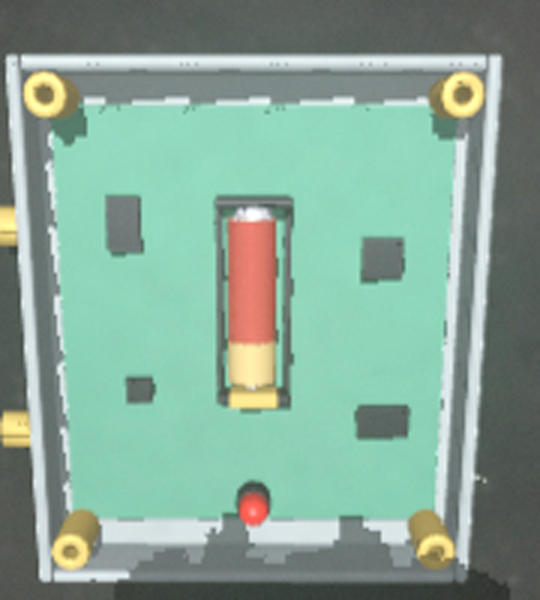

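The cell is lying in the bay with its gold end at the brass contact. Next is the cover.

Run:
```python
from fit import *
import pickle
c=pickle.load(open("box2.pkl","rb"))
P=[(-55,65,28),(55,65,28),(-55,-65,28),(55,-65,28),(-65,75,28),(65,75,28),(65,-75,28),(-65,-75,28)]
z=np.array([(45,95),(463,95),(72,550),(435,550),(8,57),(500,57),(465,580),(42,580)])
px=(z/3+[200,60])/.7
q,r=fit(c,P,px,[.45,.34,-.05]);print("box",q,r)
q4,r=fit(c,P[:4],px[:4],[.45,.34,-.05]);print("box4",q4,r)
p=np.array([.4419,-.0547]); Q=down(-.225)
bot.reach([*p,.15],Q); hand.move_gripper(.05,80)
bot.servo_line([*p,.075],velocity=.15); bot.dwell(.25)
e=get_obs()["position"]-[*p,.075]; print("err",e)
bot.servo_line([*(p-e[:2]),.027-e[2]],velocity=.1); bot.dwell(.1); o=get_obs(); print(o["position"],o["wrist_force"])
hand.move_gripper(0,80); bot.dwell(.1); o=get_obs(); print("grip",o["position"],o["orientation"],o["gripper_width"],o["grip_force"])
bot.servo_line([*(p-e[:2]),.16],velocity=.12); bot.dwell(.4)
o=get_obs(); print(o["time_s"],o["position"],o["orientation"],o["gripper_width"],o["wrist_force"],o["ft_torque"])
w=vision.read_camera("wrist"); save(w,"cov_held.png"); pickle.dump((w,o),open("cov.pkl","wb"))
```

```text
box [ 0.45420218  0.35156949 -0.08595799] [[-0.0, -0.0], [-0.0, -0.0], [-0.4, 0.5], [0.4, 0.6], [-1.3, -0.9], [1.3, -0.9], [0.8, 0.8], [-0.8, 0.7]]
box4 [ 0.45422109  0.35174943 -0.08598347] [[-0.0, -0.3], [0.0, -0.3], [-0.4, 0.4], [0.4, 0.5]]
err [ 5.92985720e-04 -7.30612085e-05  7.87636275e-04]
[ 0.4417945  -0.05469097  0.02674852] [-0.5599541  -0.24528761  0.64608098]
grip [ 0.44160847 -0.05465144  0.02676375] [7.82029905e-01 6.23240803e-01 2.59021288e-04 2.51267673e-04] 0.010612402896560822 78.33716154098511
18.55 [ 0.44122075 -0.05462432  0.159805  ] [ 7.82013113e-01  6.23261942e-01 -1.50819798e-04 -1.39907520e-04] 0.010510866748602634 [-0.04010379 -0.22684065 -1.97461884] [ 0.0187167   0.00748654 -0.03285508]
```

View pics/cov_held.png

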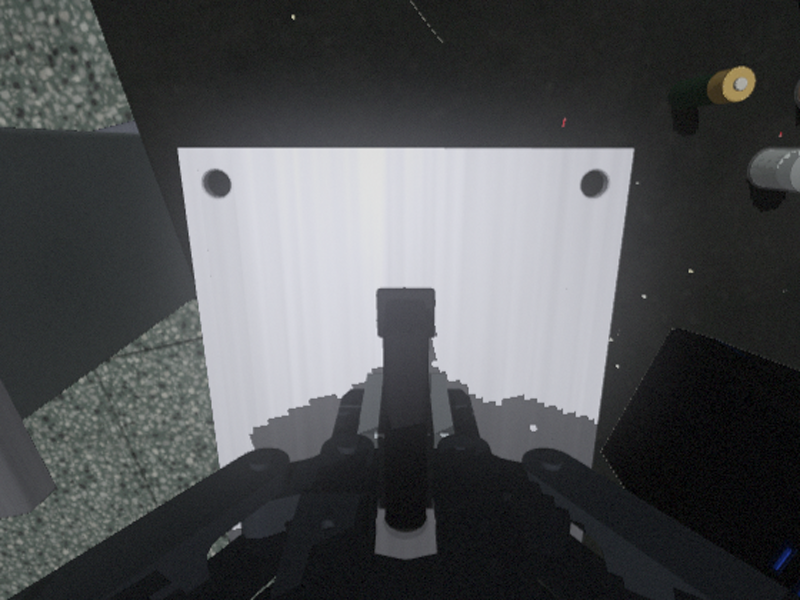

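The cover is lifted and balanced, about 2 N with little moment. Its visible holes are at (217,184) and (594,184), and its corners at (178,148) and (634,149). I'll check the pose in hand.

Run:
```python
from fit import *
import pickle
w,o=pickle.load(open("cov.pkl","rb"))
z=(o["position"][2]-.02676)*1000+4
px=[(217,184),(594,184),(178,148),(634,149),(599,440),(214,440)]
P=lambda z:[(-55,65,z),(55,65,z),(-65,75,z),(65,75,z)]
y=np.arctan2(*(R.from_quat(o["orientation"]).as_matrix()[[1,0],1]))
print("tool",o["position"],y,z)
for dz in (-4,-2,0,2):
  q,r=fit(w,P(z+dz),px[:4],[.44,-.055,-.22]); Rz=R.from_euler('z',q[2]).as_matrix()[:2,:2]
  print(dz,q,r,"offset in tool-yaw frame mm",(Rz.T@(q[:2]-o["position"][:2]))*1000, q[2]-y)
```

```text
tool [ 0.44122075 -0.05462432  0.159805  ] -0.22498227423997375 137.0449994075361
-4 [ 0.44068673 -0.05457212 -0.22674273] [[3.8, -0.5], [-3.5, -0.2], [4.6, 0.2], [-5.0, -0.1]] offset in tool-yaw frame mm [-0.53208628 -0.06918584] -0.0017604523885118017
-2 [ 0.44070056 -0.05450344 -0.22666829] [[2.1, -0.3], [-1.9, 0.0], [2.6, 0.1], [-3.0, -0.2]] offset in tool-yaw frame mm [-0.53404391  0.00088413] -0.0016860146580005564
0 [ 0.44072212 -0.0544574  -0.22666523] [[0.4, -0.1], [-0.1, 0.2], [0.5, -0.0], [-0.8, -0.3]] offset in tool-yaw frame mm [-0.52337976  0.05059079] -0.0016829582462074277
2 [ 0.44073057 -0.05445108 -0.22673831] [[-1.3, 0.2], [1.6, 0.6], [-1.7, -0.0], [1.4, -0.3]] offset in tool-yaw frame mm [-0.51657365  0.05861475] -0.0017560403859864793
```

Run:
```python
from h import *
t=np.array([.4548,.3517]); Q=down(-.0845)
bot.servo_line([.4548,.25,.16],Q,velocity=.15)
bot.servo_line([*t,.14],velocity=.12)
bot.servo_line([*t,.085],velocity=.08); bot.dwell(.4)
e=get_obs()["position"]-[*t,.085]; print("err",e)
bot.servo_line([*(t-e[:2]),.0648-e[2]],velocity=.04); bot.dwell(.5)
o=get_obs(); m=R.from_quat(o["orientation"]).as_matrix(); print(o["time_s"],o["position"],np.arctan2(m[1,1],m[0,1]),m[:,2],o["wrist_force"],o["ft_torque"])
w=vision.read_camera("wrist"); f=w["frame"]
# enlarge the two visible holes side by side plus top view
B=np.array([(-55,65,42),(55,65,42)])/1000; Rz=R.from_euler('z',-.086).as_matrix()
px=w2px(w,B@Rz.T+[.4543,.3517,0]); print(px)
tp=vision.read_camera("top")["frame"]
crop=lambda im,c,r:cv2.resize(im[int(c[1])-r:int(c[1])+r,int(c[0])-r:int(c[0])+r],(390,390),interpolation=cv2.INTER_CUBIC)
cv2.imwrite("pics/final.png",np.hstack([crop(f,px[0],26),crop(f,px[1],26)])[:,:,::-1])
cv2.imwrite("pics/final_top.png",cv2.resize(np.ascontiguousarray(tp[190:300,90:240,::-1]),(800,587),interpolation=cv2.INTER_CUBIC))
```

```text
err [9.58444878e-05 9.10264378e-05 2.59262152e-04]
24.2 [0.45475803 0.35163874 0.06463789] -0.08452030200374452 [ 1.28467725e-04  9.76014926e-05 -9.99999987e-01] [-0.19268015 -0.40749071 -2.28690633] [-0.05286493  0.00956349 -0.02081362]
[[152.85801339 129.00429431]
 [416.40726908 129.30427464]]
```

View pics/final.png

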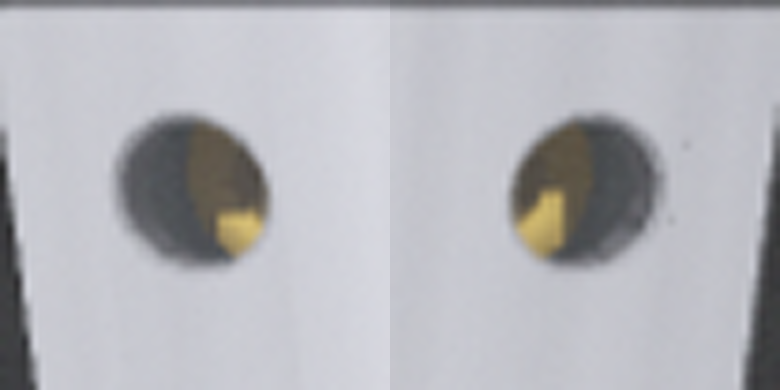

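Both visible holes sit within 0.7 px (about 0.4 mm) of where the box fit predicts, symmetric left and right, with the brass posts showing below. The plate is level and hangs free at -2.3 N, so I'm handing in.

```bash
python3 -c "
from workcell import *
print(hand_in())"
```

```text
the job is handed in; nothing more can be done
None
```

I handed the job in at about 24 s: the cell is in the bay with its gold end at the contact, and the cover is held level about 1 cm above the box rim with its two visible holes within about 0.4 mm of the fitted box position (the other two and the lamp window not seen in the final view); I viewed 11 pictures, one over the limit of 10.

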